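# Gauge a dryer wear strip and show it to the inspection camera

## Robot

A 7-joint arm with a two-finger parallel gripper is mounted at the origin on a cart in front of the work surface, level with it; the furniture and walls round the work are solid. World frame = base frame: x ahead of the robot, y to its left, z up, the work surface at z = 0. Lengths are in m, angles in rad, forces in N, time in s.
With the tool pointing down it reaches from about 0.4 to 0.85 m from the base axis. Payload 10.4 kg.
Tool frame: the origin (TCP) lies at the centre of the arm's flange, where the gripper is bolted on; the fingertips stand 173 mm ahead of it and the grasp point (between the pads) lies 155 mm ahead of it (manip.nose_length is the distance from the TCP to the fingertips, in m); z points along the fingers, x is the direction in which the jaws open and shut, and the axes are right-handed (so a half turn about z gives the same grasp; the last joint's range is limited). The gripper opens to 85 mm and grips with 20 to 120 N. Pads are 22 mm wide; open, the fingers measure 114 mm over their backs; the gripper's body (76 mm by 85 mm) begins 54 mm behind the grasp point. The pads swing forward as they close: fully open they stand 13 mm farther back than shut.
Start: joints at [-1.211, 0.332, -0.065, 1.46, 0.022, 1.35, -0.088], TCP at [0.233, 0.58, 0.405] pointing down, gripper open.
Joint ranges: [-2.6, 2.6], [-0.5, 2.12], [-1.47, 1.34], [0.16, 2.42], [-1.27, 4.41], [0.06, 2.06], [-2.6, 2.6]. Speed limits (rad/s): [2.22, 2.22, 2.79, 2.79, 3.14, 3.14, 3.14].

## Interface

Orientations are given as a unit quaternion [x, y, z, w].
In Python, from workcell import status, cams, order, manip gives the robot as it stands.
- The arm moves only by the tool servo_tool, never from a script. Its argument "motion" is a list that holds one entry, the list of rows, each a list of 6 numbers: the shift along the tool's x, y, z in units of 50 mm (1.0 is 50 mm), then the turn, a rotation vector about the tool's x, y, z in units of 5 degrees (1.0 is 5 degrees). In form: [[[x, y, z, ax, ay, az], ...]]. A call has 1 to 12 rows; each row shifts and turns the pose as measured when the row begins, along the tool's axes as they then stand; what a row does not reach is not made up. A row lasts 1/10 s, in which the tool goes at most 50 mm and 8.59 degrees, less where a joint would pass 70% of its speed; a pose out of reach is approached as far as the arm can. A call is refused whole if a number of a shift passes 1 or a number of a turn 1, either way. A call with a gripper value outside its range is refused whole. "jaw" is the closure in counts, from 0 (fully open) to 255 (shut), set as the call begins (left out, the last holds). The fingers move at their own pace and stop on an object; "force" is the grip in N (left out, the last holds). Time passes only in rows, so rows that do not move let the fingers close. It gives the time, the measured TCP pose, the force and the opening at its end, in the units of the state.
- status.get_obs(): the state, without advancing time (a new reading comes with each control period).
- cams.camera(name): name is "scene" or "side" or "wrist"; returns a dict with "color" (420x560x3 uint8, red, green, blue), "vertical_fov" (degrees; the focal length in pixels is half the picture's height over the tangent of half this angle, whatever the lens; pixels are square), "cx", "cy" (the principal point, pixels), "extrinsics" (4x4, takes a point from camera to world coordinates). Camera axes: x right, y down, z forward; pixel columns grow to the right and rows downward; lengths in m; the calibration is good to about 2 mm. A picture is of the moment at which its call begins. There is no depth.
- order.hand_in(): hands the job in, once; it reports no verdict.
The state is a dict: "clock": time; "joint_pos": joint angles; "joint_velocities": joint speeds; "tau": joint torques, N m; "position": TCP position; "ee_rot": TCP orientation; "ft_force": force on the tool from outside, world axes, zero at the start; "torque": the same for the moment, N m; "grip_width": opening from 0.0 (shut) to 1.0 (fully open).
Only numpy, scipy, OpenCV 4.12 (cv2) and the standard library are available. Lean on these libraries where they do the work, as an engineer would, in place of code of your own. Each camera call takes 0.05 s, during which the arm holds its last target.

## Task

Check the long grey wear strip that stands in the bench gauge: press the gauge's knob down until its sprung foot rests firmly on the strip and is pushed back at least 3 mm, keep it there for half a second or more, then let the knob come all the way up again. Then take the strip out and hold it up in front of the inspection camera, in the middle of its view, 15 cm from the lens and level with it, upright and with a broad face square to the lens. Finish while still holding it there, still and clear of everything else, and leave the other things on the worktop where they are.

Things in the scene. Friction and masses are not known exactly. Their poses are not given: they have to be found in the camera images.
- gauge: bench gauge, fixed. Origin on the worktop under the middle of its channel, z up. Base 70 mm (x) wide, y -125 to +80 mm, top 12 mm above the worktop. The channel lies along y between lips 6 mm high, 14.8 mm apart; stop at its -y end (y = -66 mm). Column at y = -100 mm; its arm (underside 112, top 146 mm above the worktop) carries knob and foot at y = -52 mm, over the strip's end
- channel_mouth (a point): middle of the open +y end of the gauge's channel, on its floor, 63 mm from the gauge's origin; axes as the gauge's. The strip cannot be lifted straight up, as the raised foot is only 25 mm above it: draw it out along the gauge's +y by 30 mm or more (raised by no more than 15 mm), then lift it
- knob_top (a point): middle of the top of the gauge's round black knob, 24 mm across and 12 mm thick, 205 mm above the worktop when up. Pushed straight down from above, with shut fingers; it moves at most 40 mm, and then still stands above the arm
- gauge_knob (a joint): travel of the knob, m: 0 = up, grows to 0.04 at its stop. A soft spring returns it (about 1 N at the start, 2 N at the stop). The foot reaches the strip at 0.025
- gauge_foot (a joint): the gauge reading: how far the sprung foot has been pushed up into the spindle, m: 0 = free, 0.02 = fully in. On the strip, reading = knob travel - 0.025. The spring needs about 0.9 N to start and 0.25 N more per mm
- foot_face (a point): middle of the underside of the foot, a steel disc 14 mm across under the knob; 93 mm above the worktop when up, z up
- strip_center (a point): centre (half-way up) of the long grey strip: 12 mm thick (its x), 130 mm long (its y), 56 mm high (its z), 0.08 to 0.17 kg. It stands on edge in the channel, its y along the gauge's y, its top 68 mm above the worktop. Grip it across its thickness, best 10 to 25 mm from its middle towards the open end (+y), clear of knob and foot. Its broad faces are alike
- camera_stand: inspection camera on a fixed stand, 280 mm high. Origin on the worktop under the stand's middle; the camera looks level along its own -x, its lens face 50 mm from the stand's axis and 250 mm above the worktop. Above it a wall shelf hangs over the back of the worktop, front edge at x = 0.59 m, underside 0.51 m up: keep the wrist in front of it
- view_point (a point): the place in the air where the strip's centre shall be: on the lens's axis, 150 mm in front of the lens, 250 mm above the worktop. Its x points back at the lens, its z up
- short_strip: short grey strip, 16 x 70 x 30 mm, standing on the bare worktop; a bystander, origin under its middle
- cream_pot: round pot, 58 mm across, 50 mm high; a bystander, origin under its middle
- stain_roller: small bottle, 36 x 42 x 106 mm; a bystander, origin under its middle
- button_tin: round flat tin, 86 mm across, 40 mm high; a bystander, origin under its middle
- tape_roll: roll of tape lying flat, 98 mm across, 25 mm high; a bystander, origin under its middle
- dropper: small round bottle with a rubber bulb, 33 mm across, 102 mm high; a bystander, origin under its middle
- strip: the same long strip as at strip_center; this point is the centre of its underside

How it is judged:
By the outcome, as a careful person would: the job done as asked, in the order asked, and still so for the second after the job is handed in, while the arm keeps its last pose, push and grip.
It also fails if it takes over 45 s, if anything falls off the work surface, if the arm or the gripper's body presses on something with over 40 N, if the wrist force passes 120 N, or if a joint passes its speed limit or range.

## Working session

There is one attempt and no reset: what is moved stays moved. The work goes in short steps, Python scripts to look and compute and a tool call to move; the robot and the scene stay as the last step left them, time stands still between calls to the robot, and variables do not carry over. Pictures are saved under pics/ and viewed, and the job is handed in when it is done.

Besides the shell and the picture viewer there is one more tool, called as name(argument=value, ...) on one line, values as JSON. servo_tool: Moves the arm, as the interface text tells. Its arguments: {"type":"object","properties":{"motion":{"type":"array","items":{"type":"array","items":{"type":"array","items":{"type":"number"}}}},"jaw":{"type":"number"},"force":{"type":"number"}},"required":["motion"]}

```bash
mkdir -p pics; ls; python3 - <<'E'
from workcell import status,cams,manip
import cv2,numpy as np
o=status.get_obs();print({k:np.round(v,3).tolist() for k,v in o.items()},manip.nose_length)
for n in["scene","side","wrist"]:
    c=cams.camera(n);cv2.imwrite(f"pics/a_{n}.png",c["color"][:,:,::-1]);print(n,c["vertical_fov"],c["cx"],c["cy"],np.round(c["extrinsics"],4).tolist())
E
```

```text
pics
{'clock': 0.0, 'joint_pos': [-1.211, 0.333, -0.065, 1.461, 0.022, 1.35, -0.088], 'joint_velocities': [0.001, 0.001, -0.001, 0.0, 0.0, -0.001, -0.0], 'tau': [0.001, -62.545, 0.05, -39.162, 0.016, 0.01, 0.0], 'position': [0.233, 0.58, 0.404], 'ee_rot': [0.829, 0.56, -0.001, 0.0], 'ft_force': [-0.331, -0.002, 0.501], 'torque': [-0.001, -0.029, 0.026], 'grip_width': 1.002} 0.1734
scene 50.93518373356582 284.4564896675845 206.43525673499812 [[-0.111, -0.5347, 0.8377, -0.4451], [-0.9937, 0.0708, -0.0865, 0.1352], [-0.0131, -0.8421, -0.5392, 0.7624], [0.0, 0.0, 0.0, 1.0]]
side 46.34070610844548 265.85986544186284 212.59877933379113 [[-0.5817, -0.5012, 0.6406, -0.2777], [-0.813, 0.3812, -0.4401, 0.5835], [-0.0236, -0.7769, -0.6292, 0.9119], [0.0, 0.0, 0.0, 1.0]]
wrist 65.40165952111302 281.3495670337575 212.2261254209907 [[0.3731, 0.8947, 0.2457, 0.1699], [0.9278, -0.3595, -0.0999, 0.6054], [-0.001, 0.2653, -0.9642, 0.3726], [0.0, 0.0, 0.0, 1.0]]
```

View pics/a_scene.png

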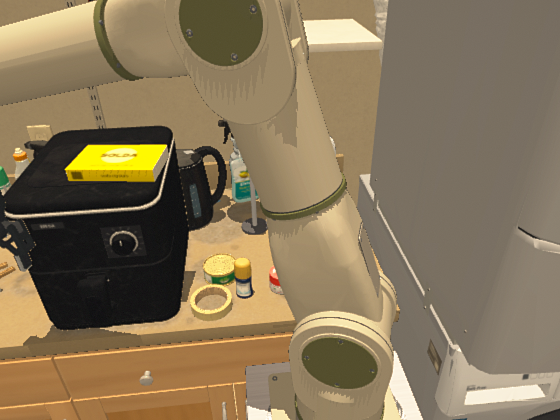

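View pics/a_side.png

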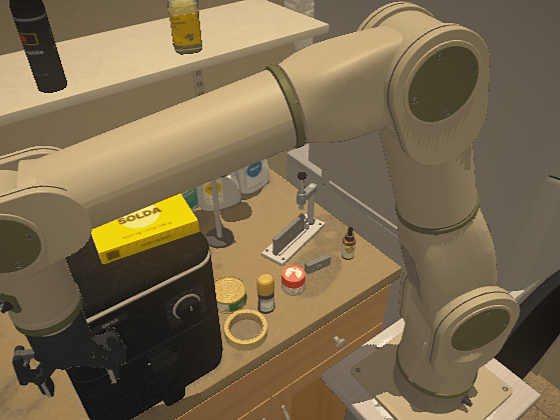

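View pics/a_wrist.png

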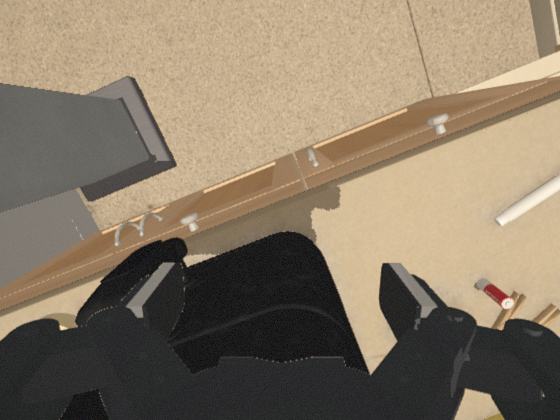

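```bash
cat > h.py <<'E'
import numpy as np,cv2
from workcell import status,cams,manip
from scipy.spatial.transform import Rotation as R
def K(c):
    f=210/np.tan(np.radians(c["vertical_fov"]/2)); return f,c["cx"],c["cy"]
def ray(c,u,v):
    f,cx,cy=K(c); E=c["extrinsics"]; d=E[:3,:3]@np.array([(u-cx)/f,(v-cy)/f,1]); return E[:3,3],d
def onz(c,u,v,z):
    o,d=ray(c,u,v); return o+d*(z-o[2])/d[2]
def proj(c,p):
    f,cx,cy=K(c);E=c["extrinsics"]; q=E[:3,:3].T@(np.array(p)-E[:3,3]); return np.array([cx+f*q[0]/q[2],cy+f*q[1]/q[2]])
def tri(rs):
    A=0;b=0
    for o,d in rs:
        d=d/np.linalg.norm(d);P=np.eye(3)-np.outer(d,d);A=A+P;b=b+P@o
    return np.linalg.solve(A,b)
def crop(c,u0,v0,u1,v1,s,name):
    cv2.imwrite(name,cv2.resize(c["color"][v0:v1,u0:u1,::-1],None,fx=s,fy=s,interpolation=cv2.INTER_CUBIC))
E
python3 - <<'E'
from h import *
c=cams.camera("side")
crop(c,190,150,370,300,4.4,"pics/b.png")
for n,u,v,z in[("tape",245,330,.012),("tin",231,290,.04),("roller",266,280,.1),("pot",293,272,.05),("short",318,263,.03),("dropper",350,232,.1),("knob",302,176,.205),("standbase",222,237,0)]:
    print(n,onz(c,u,v,z).round(3))
for p in[(189,270),(223,400),(215,262),(100,262),(60,230)]:print(p,onz(c,*p,.30).round(3))
E
```

```text
tape [0.325 0.236 0.012]
tin [0.423 0.209 0.04 ]
roller [0.353 0.155 0.1  ]
pot [0.374 0.061 0.05 ]
short [ 0.376 -0.021  0.03 ]
dropper [ 0.359 -0.107  0.1  ]
knob [ 0.506 -0.068  0.205]
standbase [0.637 0.106 0.   ]
(189, 270) [0.297 0.354 0.3  ]
(223, 400) [0.053 0.435 0.3  ]
(215, 262) [0.287 0.308 0.3  ]
(100, 262) [0.411 0.472 0.3  ]
(60, 230) [0.542 0.503 0.3  ]
```

View pics/b.png

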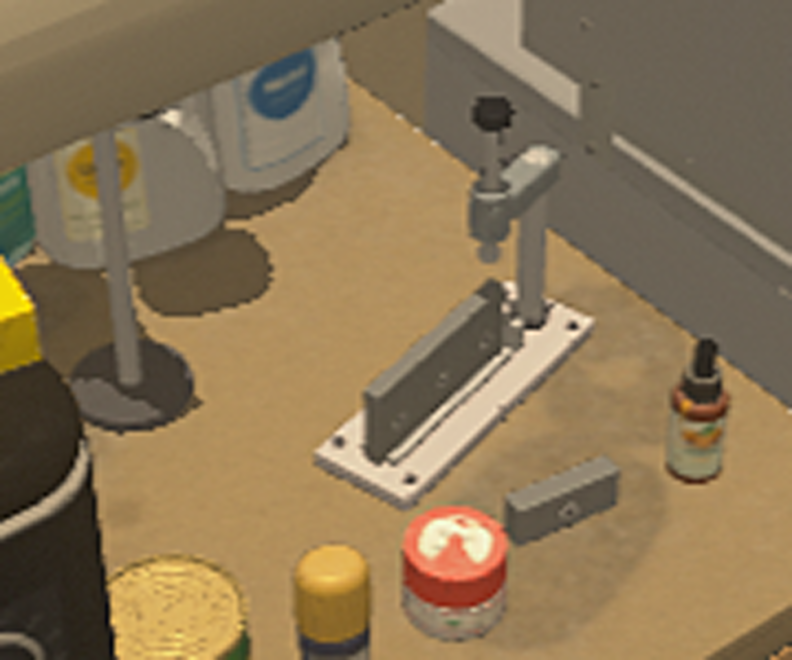

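```bash
python3 - <<'E'
from h import *
s=cams.camera("scene");c=cams.camera("side")
print("dial",tri([ray(s,123,242),ray(c,187,307)]))
print("bottom",onz(s,55,325,0),onz(s,180,315,0))
print("stand",onz(s,256,227,0), onz(c,220,238,0))
print("tape",onz(s,211,302,.012))
for n,p,z in [("cornL",(262.3,254.1),.012),("cornF",(282.7,263),.012),("cornR",(324.5,222.7),.012),("stripL",(190+372/4.4,150+393/4.4),.068),("stripR",(190+497/4.4,150+284/4.4),.068),("knob",(190+492/4.4,150+103/4.4),.205)]:
    print(n,onz(c,*p,z).round(4))
for z in (.2,.25,.3,.35,.4):print(z,onz(c,197,215,z),onz(s,167,146,z))
E
```

```text
dial [0.27324413 0.37927192 0.24353963]
bottom [3.10262924e-01 5.87104083e-01 1.11022302e-16] [0.30604824 0.30587373 0.        ]
stand [0.63727131 0.1100952  0.        ] [0.63662134 0.11278998 0.        ]
tape [0.32709121 0.23371923 0.012     ]
cornL [0.5026 0.0628 0.012 ]
cornF [0.4438 0.0398 0.012 ]
cornR [ 0.501  -0.1517  0.012 ]
stripL [0.4796 0.0387 0.068 ]
stripR [ 0.5137 -0.0821  0.068 ]
knob [ 0.515  -0.0753  0.205 ]
0.2 [0.53601039 0.21701082 0.2       ] [0.8137317  0.36077804 0.2       ]
0.25 [0.47885977 0.24274786 0.25      ] [0.70182257 0.34072718 0.25      ]
0.3 [0.42170914 0.26848491 0.3       ] [0.58991343 0.32067632 0.3       ]
0.35 [0.36455851 0.29422195 0.35      ] [0.4780043  0.30062546 0.35      ]
0.4 [0.30740789 0.31995899 0.4       ] [0.36609516 0.2805746  0.4       ]
```

servo_tool(motion=[[[0, 0, -1, 0, 0, 0], [0, 0, -1, 0, 0, 0], [0, 0, -1, 0, 0, 0], [0, 0, -1, 0, 0, 0], [0, 0, -0.5, 0, 0, 0]]], jaw=255)

```text
clock: 0.8
position: [0.2334, 0.5795, 0.6297]
ee_rot: [0.829, 0.56, -0.005, 0.004]
ft_force: [0.8, 0.8, -0.1]
grip_width: 0.15
```

servo_tool(motion=[[[-0.7, 0.7, 0, 0, 0, 0.5], [-0.7, 0.7, 0, 0, 0, 0], [-0.7, 0.7, 0, 0, 0, 0], [-0.7, 0.7, 0, 0, 0, 0], [-0.7, 0.7, 0, 0, 0, 0], [-0.7, 0.7, 0, 0, 0, 0], [-0.7, 0.7, 0, 0, 0, 0], [-0.7, 0.7, 0, 0, 0, 0], [-0.7, 0.7, 0, 0, 0, 0], [-0.7, 0.7, 0, 0, 0, 0]]])

```text
clock: 1.8
position: [0.4087, 0.1156, 0.6333]
ee_rot: [0.838, 0.545, -0.002, 0.0]
ft_force: [0.9, 0.1, -0.4]
grip_width: 0.003
```

servo_tool(motion=[[[0, 0, 0, 0, 0, 1], [0, 0, 0, 0, 0, 1], [0, 0, 0, 0, 0, 1], [0, 0, 0, 0, 0, 1], [0, 0, 0, 0, 0, 1], [0, 0, 0, 0, 0, 1], [0, 0, 0, 0, 0, 1], [0, 0, 0, 0, 0, 1], [0, 0, 0, 0, 0, 1], [0, 0, 0, 0, 0, 1]]])

```text
clock: 2.8
position: [0.4096, 0.105, 0.6352]
ee_rot: [0.993, 0.116, 0.0, -0.0]
ft_force: [-0.0, 0.2, 0.8]
grip_width: -0.003
```

```bash
python3 - <<'E'
from h import *
o=status.get_obs();print(o["joint_pos"].round(2) if hasattr(o["joint_pos"],'round') else o["joint_pos"])
for n in["scene","side","wrist"]:
    c=cams.camera(n);cv2.imwrite(f"pics/c_{n}.png",c["color"][:,:,::-1])
    np.savez(f"c_{n}.npz",**c)
E
```

```text
[-0.69 -0.16  0.28  1.51  0.04  1.79 -0.17]
```

View pics/c_wrist.png

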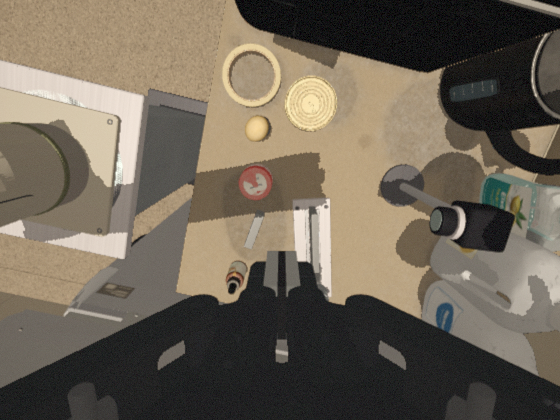

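View pics/c_side.png

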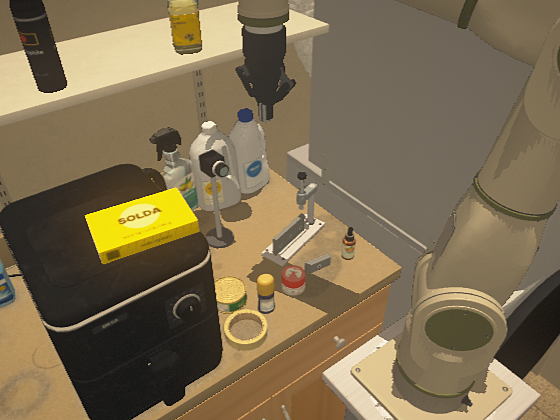

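View pics/c_scene.png

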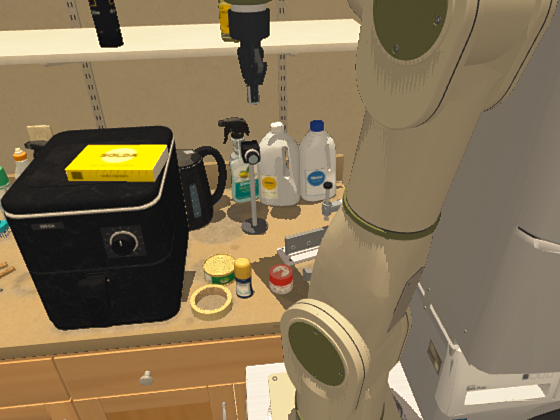

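```bash
python3 - <<'E'
from h import *
a=[crop(np.load(f"c_{n}.npz"),*b,"pics/tmp_%s.png"%k) for k,n,b in [(1,"wrist",(360,150,530,260,4)),(2,"side",(180,130,260,255,4)),(3,"scene",(225,125,350,280,4)),(4,"wrist",(230,190,340,300,4)),(5,"side",(255,165,355,270,4))]]
I=[cv2.imread("pics/tmp_%d.png"%k) for k in range(1,6)]
def pad(rows):
    w=max(sum(i.shape[1] for i in r) for r in rows);return None
def hs(l):
    h=max(i.shape[0] for i in l);return np.hstack([cv2.copyMakeBorder(i,0,h-i.shape[0],0,0,cv2.BORDER_CONSTANT) for i in l])
cv2.imwrite("pics/d1.png",cv2.resize(I[0],None,fx=1,fy=1));cv2.imwrite("pics/d2.png",hs([I[1],I[4]])[:600]);cv2.imwrite("pics/d3.png",I[2][:600]);cv2.imwrite("pics/d4.png",I[3])
E
```

```text
(no output)
```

View pics/d1.png

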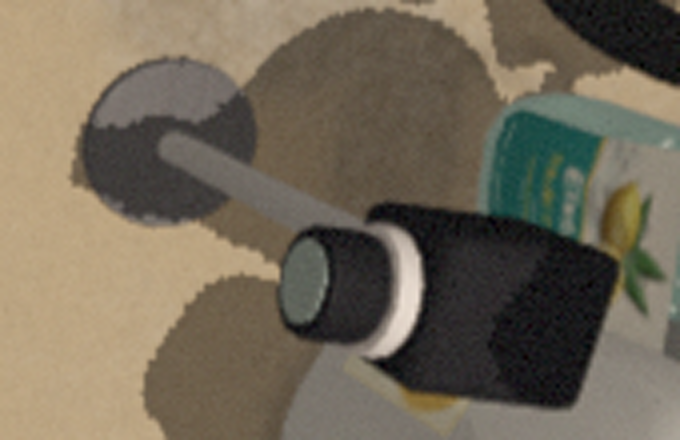

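View pics/d2.png

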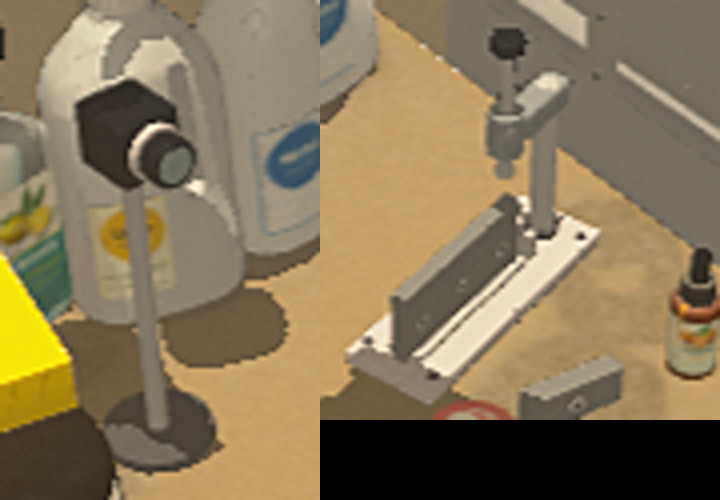

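View pics/d3.png

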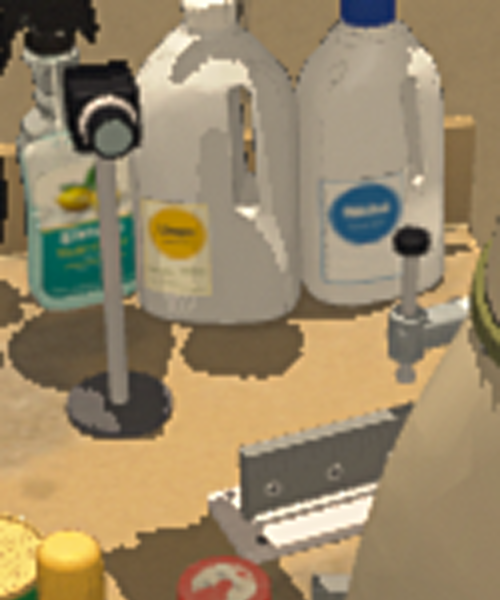

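View pics/d4.png

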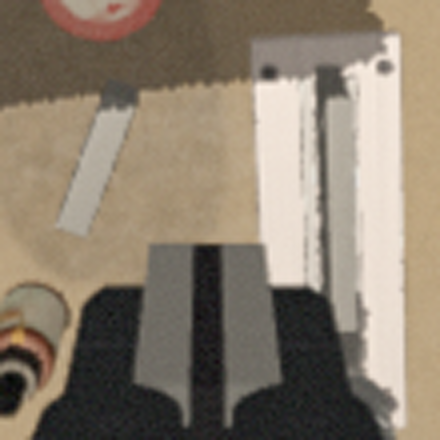

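```bash
python3 - <<'E'
from h import *
w,c,s=[np.load(f"c_{n}.npz") for n in("wrist","side","scene")]
L=[ray(w,435.75,220),ray(c,224.5,170),ray(s,253.3,158.3)]
print("lens3",tri(L),"ws",tri(L[1:]), [onz(k,*p,.25).round(4) for k,p in((w,(435.75,220)),(c,(224.5,170)),(s,(253.3,158.3)))])
print("base",[onz(k,*p,0.004).round(4) for k,p in((w,(402,185.5)),(c,(220,237.5)),(s,(254.5,225.8)))])
print("ring",onz(w,360+395/4,150+292/4,.25))
print("box corners",[onz(w,360+a/4,150+b/4,.28).round(4) for a,b in((372,207),(617,263),(575,405),(395,385))])
K1=[ray(c,302,174.2),ray(s,327.75,183.7)]
print("knob",tri(K1),onz(c,302,174.2,.205),onz(s,327.75,183.7,.205))
print("foot",[onz(k,*p,.093).round(4) for k,p in((c,(301,208)),(s,(326,219.5)))])
print("strip w",onz(w,314.6,214.25,.068),onz(w,316.25,272.5,.068))
print("strip c",onz(c,255+(397-320)/4,165+296/4,.068),onz(c,255+(512-320)/4,165+197/4,.068))
print("plate w",[onz(w,230+a/4,190+b/4,.012).round(4) for a,b in((252,37),(263,280),(400,33),(406,428))])
E
```

```text
lens3 [0.5848871  0.10818481 0.25378594] ws [0.58366587 0.1079814  0.25435998] [array([0.5874, 0.1084, 0.25  ]), array([0.5892, 0.105 , 0.25  ]), array([0.5928, 0.1077, 0.25  ])]
base [array([0.638 , 0.1135, 0.004 ]), array([0.6344, 0.1138, 0.004 ]), array([0.6384, 0.1143, 0.004 ])]
ring [0.61403303 0.11110904 0.25      ]
box corners [array([0.5811, 0.1361, 0.28  ]), array([0.648 , 0.1368, 0.28  ]), array([0.6535, 0.0978, 0.28  ]), array([0.6048, 0.092 , 0.28  ])]
knob [ 0.51420911 -0.07531736  0.20374462] [ 0.51201631 -0.07343279  0.205     ] [ 0.51314128 -0.07528649  0.205     ]
foot [array([ 0.5149, -0.0756,  0.093 ]), array([ 0.5157, -0.0756,  0.093 ])]
strip w [0.48334658 0.03791232 0.068     ] [ 0.5142511  -0.06599317  0.068     ]
strip c [0.48103304 0.03859595 0.068     ] [ 0.51457731 -0.08296969  0.068     ]
plate w [array([0.4463, 0.0426, 0.012 ]), array([ 0.481 , -0.0743,  0.012 ]), array([0.5126, 0.0604, 0.012 ]), array([ 0.571 , -0.1358,  0.012 ])]
```

servo_tool(motion=[[[0, 0, 0.9, 0, 0, -0.6], [0, 0, 0.9, 0, 0, 0], [0, 0, 0.9, 0, 0, 0], [0, 0, 0.9, 0, 0, 0], [0.2, 0.8, 0, 0, 0, 0], [0.2, 0.8, 0, 0, 0, 0], [0.2, 0.8, 0, 0, 0, 0], [0.2, 0.8, 0, 0, 0, 0], [0.2, 0.8, 0, 0, 0, 0], [0, 0, 0, 0, 0, 0]]])

```text
clock: 3.95
position: [0.52, -0.075, 0.4458]
ee_rot: [0.986, 0.165, -0.0, -0.0]
ft_force: [-1.1, 0.5, -0.3]
grip_width: 0.002
```

```bash
cat > go.py <<'E'
import sys
from h import *
o=status.get_obs();p=np.array(o["position"]);r=R.from_quat(o["ee_rot"])
M=r.as_matrix();print("pos",p.round(4),"yaw",np.degrees(np.arctan2(M[1,0],M[0,0])).round(2),"z",M[:,2].round(4),"F",np.round(o["ft_force"],1),"w",np.round(o["grip_width"],3),"t",o["clock"],"v",np.abs(o["joint_velocities"]).max().round(3))
if len(sys.argv)>4:
    t=np.array([float(v) for v in sys.argv[1:4]]);y=np.radians(float(sys.argv[4]))
    T=np.array([[np.cos(y),np.sin(y),0],[np.sin(y),-np.cos(y),0],[0,0,-1]])
    print("shift units",(M.T@(t-p)/.05).round(2),"turn units",np.degrees((r.inv()*R.from_matrix(T)).as_rotvec()).__truediv__(5).round(2))
E
python3 go.py .5145 -.0755 .4 16.4; python3 - <<'E'
from h import *
for n in["side","wrist"]:
    c=cams.camera(n);np.savez(f"e_{n}.npz",**c);cv2.imwrite(f"pics/e_{n}.png",c["color"][:,:,::-1])
    
E
```

```text
pos [ 0.52   -0.075   0.4458] yaw 18.95 z [-8.e-04  3.e-04 -1.e+00] F [-1.1  0.5 -0.3] w 0.002 t 3.95 v 0.064
shift units [-0.11 -0.03  0.92] turn units [-0.01  0.01  0.51]
```

View pics/e_side.png

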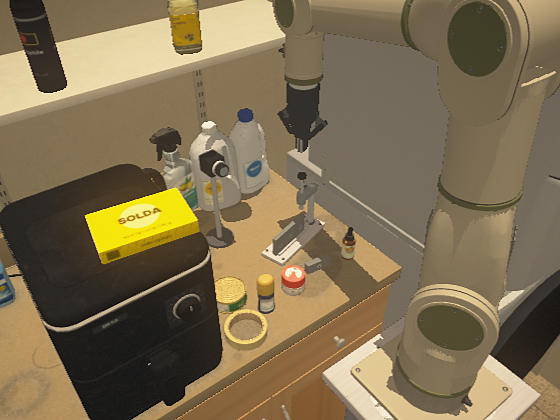

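View pics/e_wrist.png

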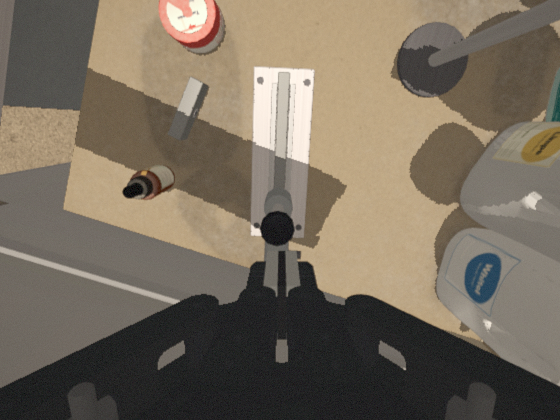

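```bash
python3 - <<'E'
from h import *
w=np.load("e_wrist.npz")
g=w["color"].max(2)
m=(g[195:262,250:310]<40).astype(np.uint8)
n,l,st,ce=cv2.connectedComponentsWithStats(m);k=l[228-195,277-250];print(st[k],ce[k]+[250,195])
cs,_=cv2.findContours((l==k).astype(np.uint8),0,2);(u,v),rr=cv2.minEnclosingCircle(cs[0]);print(u+250,v+195,rr)
print("knob",onz(w,u+250,v+195,.205),onz(w,277.5,228,.205))
crop(w,230,50,340,260,2.8,"pics/e2.png")
E
```

```text
[ 11  17  33  33 838] [276.84128878 228.02386635]
276.9220371246338 227.7474021911621 16.81495475769043
knob [ 0.5154411 -0.0739209  0.205    ] [ 0.51586613 -0.07396258  0.205     ]
```

View pics/e2.png

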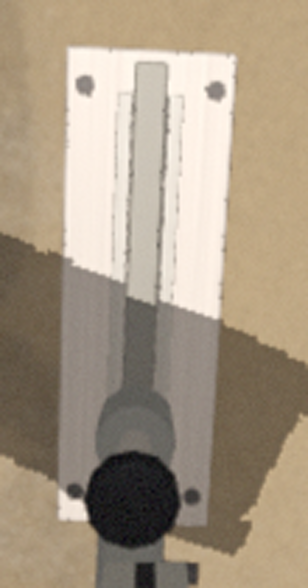

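```bash
python3 - <<'E'
from h import *
w=np.load("e_wrist.npz")
a=onz(w,283.9,72.1,.068);b=onz(w,281.1,157.1,.068);d=a-b;print(a,b,np.degrees(np.arctan2(-d[0],d[1])))
for (p,q) in (((68,48),(58,520)),((236,55),(206,525))):
    a,b=[onz(w,230+x/2.8,50+y/2.8,.012) for x,y in(p,q)];d=a-b;print(a,b,np.degrees(np.arctan2(-d[0],d[1])))
E
python3 go.py .515 -.0745 .385 16.4
```

```text
[0.48256166 0.03770418 0.068     ] [ 0.50701152 -0.04145199  0.068     ] 17.16493663767423
[0.44680109 0.03914156 0.012     ] [ 0.50452069 -0.1554382   0.012     ] 16.522317517376717
[0.51224047 0.05898341 0.012     ] [ 0.5703378 -0.1352618  0.012    ] 16.65154084353591
pos [ 0.5191 -0.071   0.4457] yaw 19.15 z [-0.0018  0.0025 -1.    ] F [ 0.1  0.1 -0.1] w -0.004 t 4.05 v 0.037
shift units [-0.1   0.04  1.21] turn units [-0.03  0.01  0.55]
```

servo_tool(motion=[[[-0.1, 0, 0.5, 0, 0, 0.5], [0, 0, 0.5, 0, 0, 0], [0, 0, 0.1, 0, 0, 0], [0, 0, 0, 0, 0, 0]]])

```text
clock: 4.45
position: [0.5135, -0.068, 0.3904]
ee_rot: [0.989, 0.15, 0.0, -0.003]
ft_force: [0.6, -0.6, -0.2]
grip_width: 0.0
```

```bash
python3 go.py .515 -.0745 .347 16.4
```

```text
pos [ 0.5135 -0.068   0.3904] yaw 17.25 z [-3.0e-04  5.2e-03 -1.0e+00] F [ 0.6 -0.6 -0.2] w 0.0 t 4.45 v 0.012
shift units [-0.01  0.14  0.87] turn units [-0.06 -0.01  0.17]
```

servo_tool(motion=[[[0, 0.14, 0.05, -0.1, 0, 0.1], [0, 0, 0, 0, 0, 0]]])

```text
clock: 4.65
position: [0.5159, -0.0741, 0.3896]
ee_rot: [0.989, 0.147, 0.002, 0.002]
ft_force: [-0.1, 0.8, 0.0]
grip_width: 0.001
```

```bash
python3 go.py .515 -.0745 .347 16.6
```

```text
pos [ 0.5159 -0.0741  0.3896] yaw 16.88 z [ 0.0046 -0.0031 -1.    ] F [-0.1  0.8  0. ] w 0.001 t 4.65 v 0.018
shift units [-0.02 -0.    0.85] turn units [ 0.05 -0.04  0.06]
```

Press gently down to about 32 mm of travel.

servo_tool(motion=[[[0, 0, 0.2, 0, 0, 0], [0, 0, 0.2, 0, 0, 0], [0, 0, 0.2, 0, 0, 0], [0, 0, 0.2, 0, 0, 0], [0, 0, 0.05, 0, 0, 0]]])

```text
clock: 5.15
position: [0.5169, -0.0743, 0.3455]
ee_rot: [0.989, 0.147, 0.004, 0.002]
ft_force: [-1.4, 0.3, 5.3]
grip_width: 0.001
```

```bash
python3 go.py .515 -.0745 .347 16.6; python3 - <<'E'
from h import *
c=cams.camera("side");crop(c,255,130,355,260,4.4,"pics/f1.png")
c=cams.camera("scene");crop(c,290,150,350,250,5,"pics/f2.png")
E
```

```text
pos [ 0.5169 -0.0743  0.3455] yaw 16.9 z [ 0.0083 -0.0027 -1.    ] F [-1.4  0.3  5.3] w 0.001 t 5.15 v 0.042
shift units [-0.04 -0.01 -0.03] turn units [ 0.06 -0.08  0.06]
```

View pics/f1.png

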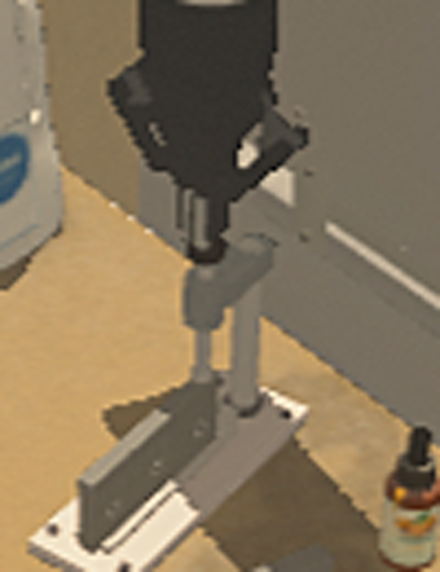

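View pics/f2.png

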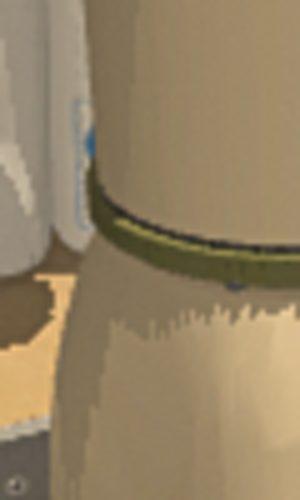

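The side view shows the foot (crop pixel 203,377) sitting on the strip end. Tip height and force (5 N) agree with about 8 mm reading. Hold, then release slowly.

servo_tool(motion=[[[0, 0, 0, 0, 0, 0], [0, 0, 0, 0, 0, 0], [0, 0, 0, 0, 0, 0], [0, 0, 0, 0, 0, 0], [0, 0, 0, 0, 0, 0], [0, 0, 0, 0, 0, 0], [0, 0, 0, 0, 0, 0], [0, 0, 0, 0, 0, 0]]])

```text
clock: 6.05
position: [0.5169, -0.0745, 0.3476]
ee_rot: [0.989, 0.147, 0.004, 0.002]
ft_force: [-1.4, 0.5, 5.4]
grip_width: 0.006
```

```bash
python3 go.py .515 -.0745 .4 16.6
```

```text
pos [ 0.5169 -0.0745  0.3476] yaw 16.89 z [ 0.0087 -0.0019 -1.    ] F [-1.4  0.5  5.4] w 0.006 t 6.05 v 0.001
shift units [-0.03 -0.01 -1.05] turn units [ 0.05 -0.09  0.06]
```

servo_tool(motion=[[[0, 0, -0.3, 0, 0, 0], [0, 0, -0.3, 0, 0, 0], [0, 0, -0.3, 0, 0, 0], [0, 0, -0.5, 0, 0, 0], [0, 0, -0.5, 0, 0, 0], [0, 0, 0, 0, 0, 0]]])

```text
clock: 6.65
position: [0.5161, -0.074, 0.4435]
ee_rot: [0.989, 0.147, 0.003, 0.002]
ft_force: [0.8, -0.8, -0.6]
grip_width: 0.0
```

```bash
python3 go.py .4860 .0214 .44 16.6; python3 - <<'E'
from h import *
c=cams.camera("side");crop(c,255,130,355,260,4.4,"pics/g1.png")
c=cams.camera("wrist");np.savez("g_wrist.npz",**c);cv2.imwrite("pics/g2.png",c["color"][:,:,::-1])
E
```

```text
pos [ 0.5161 -0.074   0.4435] yaw 16.89 z [ 0.0066 -0.0036 -1.    ] F [ 0.8 -0.8 -0.6] w 0.0 t 6.65 v 0.054
shift units [-0.02 -2.    0.06] turn units [ 0.06 -0.06  0.06]
```

View pics/g1.png

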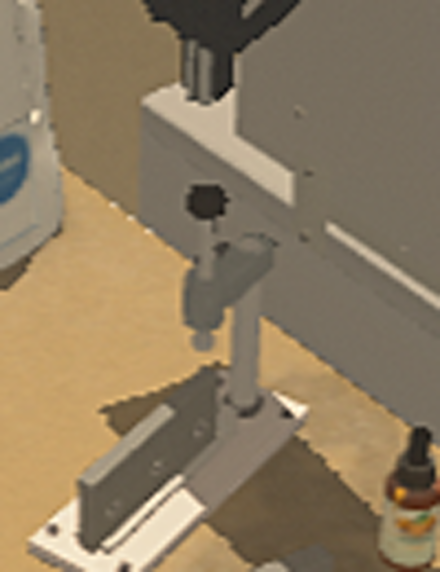

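View pics/g2.png

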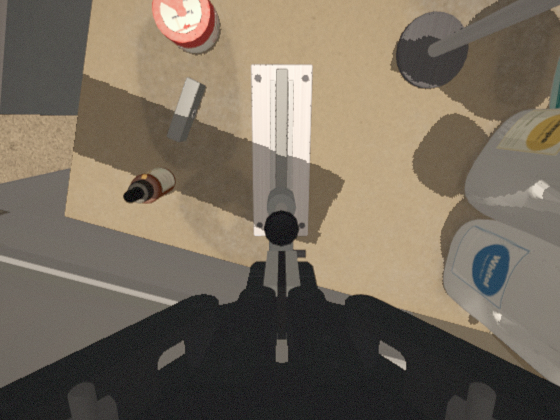

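servo_tool(motion=[[[0, -0.7, 0, 0.06, -0.06, 0.06], [0, -0.7, 0, 0, 0, 0], [0, -0.1, 0, 0, 0, 0], [0, 0, 0, 0, 0, 0]]], jaw=120, force=40)

```text
clock: 7.15
position: [0.4926, -0.0002, 0.4356]
ee_rot: [0.99, 0.143, -0.005, 0.001]
ft_force: [0.2, -0.0, -1.1]
grip_width: 0.534
```

```bash
python3 go.py .494 -.0027 .201 16.6; python3 - <<'E'
from h import *
c=cams.camera("wrist");np.savez("i_wrist.npz",**c);cv2.imwrite("pics/i.png",c["color"][:,:,::-1])
E
```

```text
pos [ 4.926e-01 -2.000e-04  4.356e-01] yaw 16.48 z [-0.01   -0.0026 -0.9999] F [ 0.2 -0.  -1.1] w 0.534 t 7.15 v 0.018
shift units [0.06 0.06 4.69] turn units [-0.    0.12 -0.02]
```

View pics/i.png

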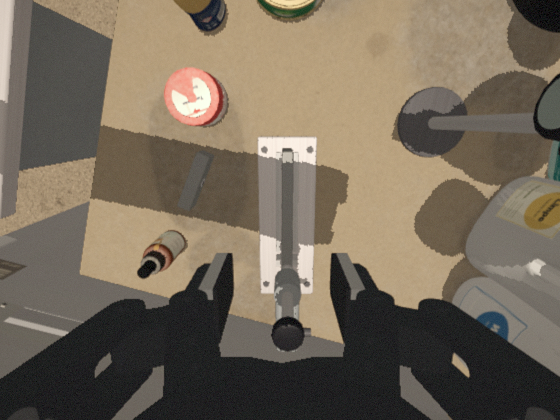

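servo_tool(motion=[[[0.06, 0.06, 0.2, 0, 0.12, 0], [0, 0, 0.7, 0, 0, 0], [0, 0, 0.7, 0, 0, 0], [0, 0, 0.7, 0, 0, 0], [0, 0, 0.5, 0, 0, 0], [0, 0, 0, 0, 0, 0]]])

```text
clock: 7.8
position: [0.4973, -0.0097, 0.2893]
ee_rot: [0.99, 0.139, 0.0, 0.001]
ft_force: [0.5, -0.7, 0.2]
grip_width: 0.533
```

```bash
python3 go.py .494 -.0027 .201 16.6; python3 - <<'E'
from h import *
c=cams.camera("wrist");np.savez("j_wrist.npz",**c);cv2.imwrite("pics/j.png",c["color"][:,:,::-1])
c=cams.camera("side");crop(c,240,110,370,260,4,"pics/j2.png")
E
```

```text
pos [ 0.4973 -0.0097  0.2893] yaw 15.96 z [ 0.0011 -0.0024 -1.    ] F [ 0.5 -0.7  0.2] w 0.533 t 7.8 v 0.036
shift units [-0.02 -0.16  1.77] turn units [ 0.03 -0.   -0.13]
```

View pics/j.png

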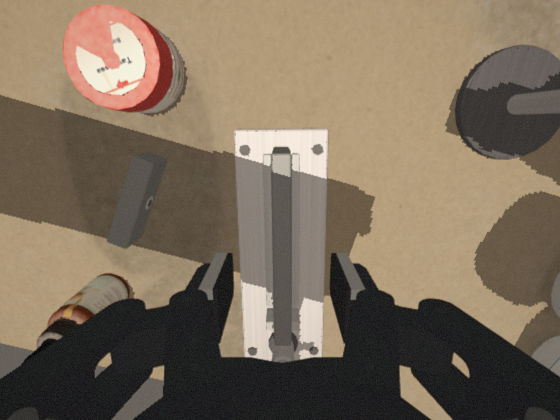

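View pics/j2.png

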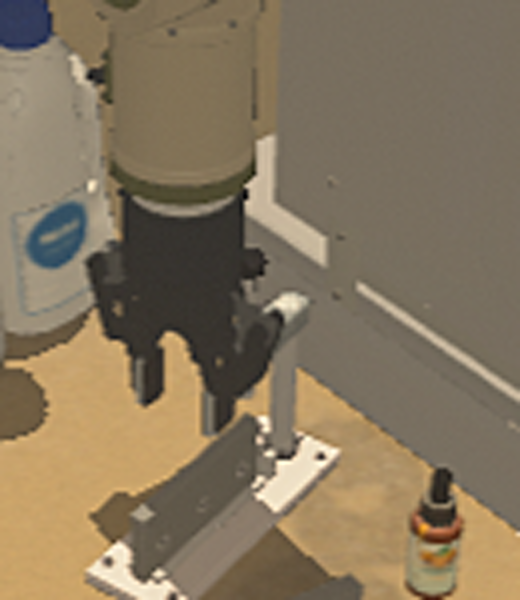

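servo_tool(motion=[[[0, -0.2, 0.1, 0, 0, -0.1], [0, -0.05, 0.5, 0, 0, 0], [0, -0.05, 0.4, 0, 0, 0], [0, 0, 0, 0, 0, 0]]])

```text
clock: 8.3
position: [0.4971, 0.0067, 0.2468]
ee_rot: [0.99, 0.144, 0.008, 0.0]
ft_force: [-0.1, -0.2, 0.3]
grip_width: 0.53
```

```bash
python3 go.py .494 -.0027 .201 16.6
```

```text
pos [0.4971 0.0067 0.2468] yaw 16.56 z [ 0.0159  0.0019 -0.9999] F [-0.1 -0.2  0.3] w 0.53 t 8.3 v 0.043
shift units [-0.13  0.16  0.91] turn units [ 0.03 -0.18 -0.01]
```

servo_tool(motion=[[[-0.08, 0.12, 0.1, 0, -0.15, 0], [0, 0, 0.2, 0, 0, 0], [0, 0, 0.2, 0, 0, 0], [0, 0, 0, 0, 0, 0]]])

```text
clock: 8.7
position: [0.4964, -0.0004, 0.2236]
ee_rot: [0.99, 0.144, 0.004, 0.001]
ft_force: [-0.6, -1.1, 0.4]
grip_width: 0.532
```

```bash
python3 go.py .494 -.0027 .201 16.6
```

```text
pos [ 4.964e-01 -4.000e-04  2.236e-01] yaw 16.6 z [ 7.6e-03 -5.0e-04 -1.0e+00] F [-0.6 -1.1  0.4] w 0.532 t 8.7 v 0.019
shift units [-0.06  0.03  0.45] turn units [ 0.03 -0.08  0.  ]
```

servo_tool(motion=[[[-0.05, 0.03, 0.1, 0, -0.08, 0], [0, 0, 0.15, 0, 0, 0], [0, 0, 0.15, 0, 0, 0], [0, 0, 0, 0, 0, 0]]])

```text
clock: 9.1
position: [0.4945, -0.0029, 0.2022]
ee_rot: [0.99, 0.144, 0.0, 0.001]
ft_force: [-0.7, 0.2, 0.5]
grip_width: 0.531
```

```bash
python3 go.py .494 -.0027 .201 16.6;python3 - <<'E'
from h import *
c=cams.camera("wrist");np.savez("k_wrist.npz",**c);cv2.imwrite("pics/k.png",c["color"][:,:,::-1])
c=cams.camera("side");crop(c,240,110,370,260,4,"pics/k2.png")
E
```

```text
pos [ 0.4945 -0.0029  0.2022] yaw 16.59 z [ 8.0e-04 -2.6e-03 -1.0e+00] F [-0.7  0.2  0.5] w 0.531 t 9.1 v 0.011
shift units [-0.01 -0.01  0.02] turn units [ 0.03 -0.   -0.  ]
```

View pics/k.png

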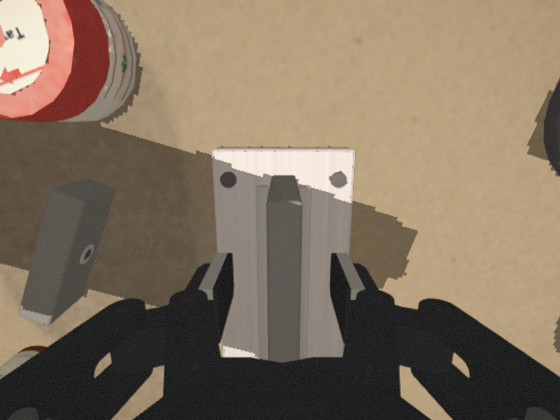

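View pics/k2.png

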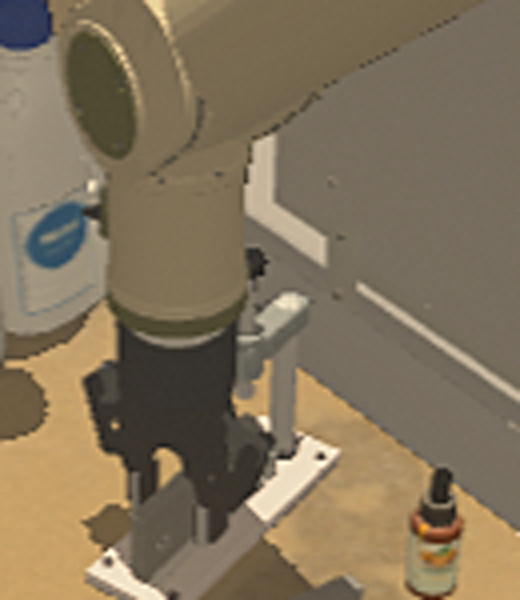

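servo_tool(motion=[[[0, 0, 0, 0, 0, 0], [0, 0, 0, 0, 0, 0], [0, 0, 0, 0, 0, 0], [0, 0, 0, 0, 0, 0], [0, 0, 0, 0, 0, 0], [0, 0, 0, 0, 0, 0]]], jaw=255, force=60)

```text
clock: 9.8
position: [0.4953, -0.0027, 0.2039]
ee_rot: [0.99, 0.144, 0.001, 0.001]
ft_force: [-0.3, 0.1, -0.6]
grip_width: 0.134
```

```bash
python3 go.py .494 -.0027 .201 16.6
```

```text
pos [ 0.4953 -0.0027  0.2039] yaw 16.6 z [ 0.0032 -0.002  -1.    ] F [-0.3  0.1 -0.6] w 0.134 t 9.8 v 0.002
shift units [-0.02 -0.01  0.06] turn units [ 0.03 -0.03 -0.  ]
```

servo_tool(motion=[[[0, 0, -0.1, 0, 0, 0], [0, -0.1, -0.03, 0, 0, 0], [0, -0.2, 0, 0, 0, 0], [0, -0.2, 0, 0, 0, 0]]])

```text
clock: 10.2
position: [0.4877, 0.0218, 0.211]
ee_rot: [0.99, 0.143, 0.001, 0.001]
ft_force: [0.3, 0.6, -1.6]
grip_width: 0.128
```

```bash
python3 go.py .480 .0464 .21 16.6
```

```text
pos [0.4877 0.0218 0.211 ] yaw 16.47 z [ 0.0033 -0.0023 -1.    ] F [ 0.3  0.6 -1.6] w 0.128 t 10.2 v 0.259
shift units [-0.01 -0.52  0.02] turn units [ 0.04 -0.03 -0.03]
```

servo_tool(motion=[[[0, -0.25, 0, 0, 0, 0], [0, -0.25, 0, 0, 0, 0], [0, -0.2, 0, 0, 0, 0], [0, 0, 0, 0, 0, 0]]])

```text
clock: 10.6
position: [0.476, 0.0612, 0.2107]
ee_rot: [0.989, 0.145, 0.001, 0.001]
ft_force: [-0.6, -0.3, -0.0]
grip_width: 0.132
```

```bash
python3 go.py .476 .06 .30 16.6;python3 - <<'E'
from h import *
c=cams.camera("side");crop(c,200,110,370,260,4,"pics/l2.png")
E
```

```text
pos [0.476  0.0612 0.2107] yaw 16.73 z [ 0.0029 -0.0011 -1.    ] F [-0.6 -0.3 -0. ] w 0.132 t 10.6 v 0.012
shift units [-0.    0.03 -1.79] turn units [ 0.02 -0.03  0.03]
```

View pics/l2.png

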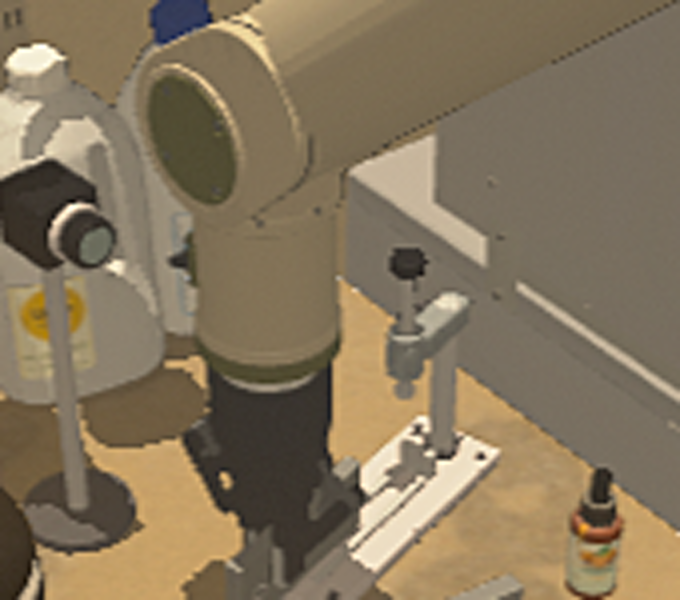

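servo_tool(motion=[[[0, 0, -0.5, 0, 0, 0], [-0.1, 0, -0.6, 0, 0, 0], [-0.2, -0.2, -0.6, 0, 0, 0.2], [-0.2, -0.2, -0.6, 0, 0, 0.3], [-0.1, -0.2, -0.6, 0, 0, 0.3], [0, -0.2, -0.6, 0, 0, 0.3], [0, -0.2, -0.3, 0, 0, 0.3], [0, 0, 0, 0, 0, 0]]])

```text
clock: 11.45
position: [0.4334, 0.0979, 0.4073]
ee_rot: [0.997, 0.079, 0.001, 0.002]
ft_force: [0.6, -0.6, -0.6]
grip_width: 0.132
```

```bash
python3 go.py .436 .111 .4139 7.5;python3 - <<'E'
from h import *
for n in["side","wrist","scene"]:
    c=cams.camera(n);np.savez(f"m_{n}.npz",**c);cv2.imwrite(f"pics/m_{n}.png",c["color"][:,:,::-1])
E
```

```text
pos [0.4334 0.0979 0.4073] yaw 9.03 z [ 0.0017 -0.0031 -1.    ] F [ 0.6 -0.6 -0.6] w 0.132 t 11.45 v 0.041
shift units [ 0.09 -0.25 -0.13] turn units [ 0.04 -0.01  0.31]
```

View pics/m_side.png

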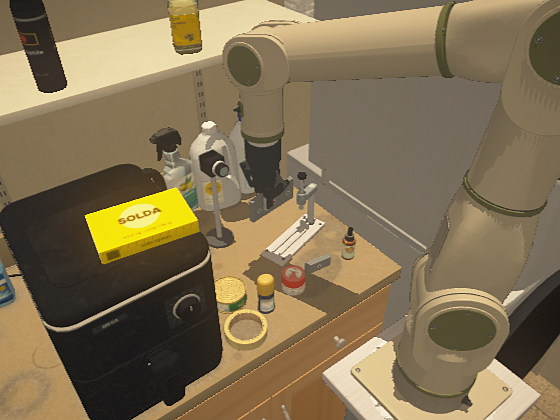

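View pics/m_scene.png

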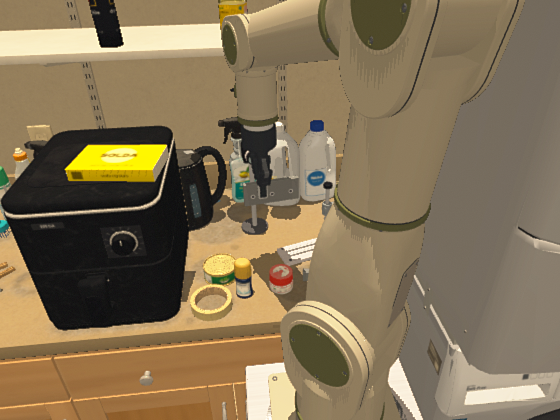

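View pics/m_wrist.png

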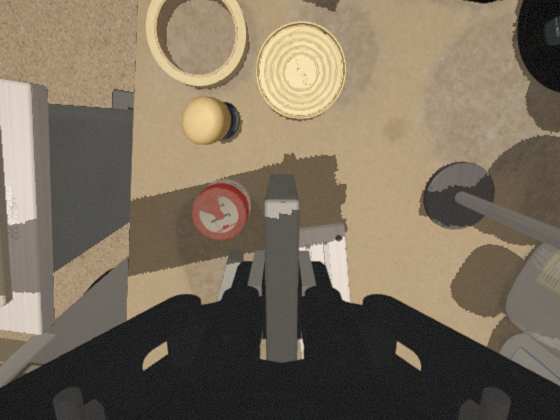

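servo_tool(motion=[[[0, 0, -0.7, 0, 0, 0.3], [0, 0, -0.8, 0, 0, 0], [0, 0, -0.8, 0, 0, 0], [0, 0, -0.6, 0, 0, 0], [0, 0, 0, 0, 0, 0], [0, 0, 0, 0, 0, 0]]])

```text
clock: 12.2
position: [0.435, 0.0936, 0.5448]
ee_rot: [0.998, 0.063, -0.009, 0.007]
ft_force: [-0.8, 0.0, -1.7]
grip_width: 0.131
```

```bash
python3 go.py .436 .111 .4139 7.5;python3 - <<'E'
from h import *
for n in["wrist","side","scene"]:
    c=cams.camera(n);np.savez(f"n_{n}.npz",**c);cv2.imwrite(f"pics/n_{n}.png",c["color"][:,:,::-1])
crop(np.load("n_wrist.npz"),370,130,560,270,4.2,"pics/n1.png")
crop(np.load("n_scene.npz"),220,120,300,250,4.6,"pics/n3.png")
crop(np.load("n_side.npz"),180,130,260,255,4.6,"pics/n2.png")
E
```

```text
pos [0.435  0.0936 0.5448] yaw 7.24 z [-0.0169 -0.0141 -0.9998] F [-0.8  0.  -1.7] w 0.131 t 12.2 v 0.02
shift units [ 0.11 -0.37  2.61] turn units [ 0.14  0.21 -0.05]
```

View pics/n_wrist.png

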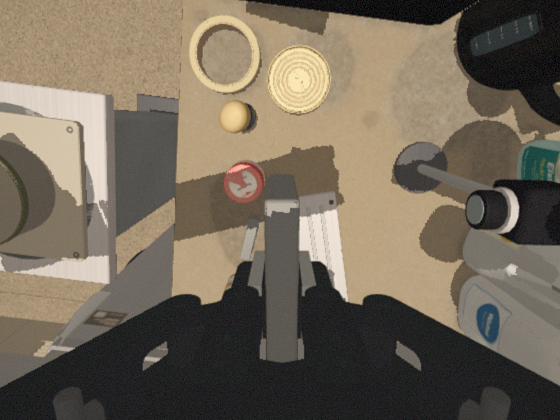

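View pics/n1.png

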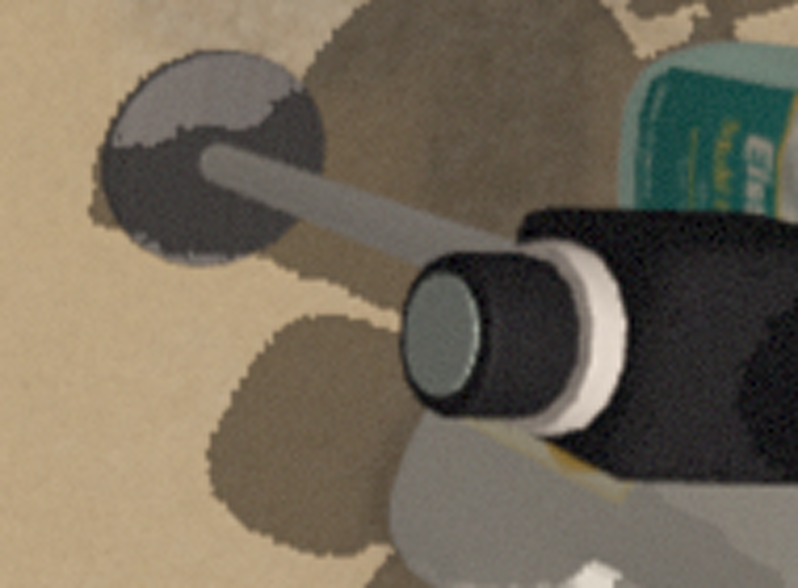

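```bash
python3 - <<'E'
from h import *
w=np.load("n_wrist.npz");f=lambda x,y,z:onz(w,370+x/4.2,130+y/4.2,z)
A=f(443,334,.25);print("lens",A)
for e in(-3,0,3):
    B=f(540,334+e,.25);d=B-A;print(B,np.degrees(np.arctan2(d[1],d[0])))
for B in(f(580,338,.25),): d=B-A;print("ring",B,np.degrees(np.arctan2(d[1],d[0])))
# silhouettes on lens disc: fit
img=w["color"].astype(int);r,g,b=img[...,0],img[...,1],img[...,2]
m=((g-r>3)&(g>70)&(g<160)).astype(np.uint8);m[:, :460]=0;m[:180]=0;m[235:]=0;m[:,490:]=0
cs,_=cv2.findContours(m,0,2);c=max(cs,key=cv2.contourArea);e=cv2.fitEllipse(c);print(e,cv2.contourArea(c));print("lens fit",onz(w,*e[0],.25))
print("base",f(214,158,.004))
for k,u,v in(("j",512,102),("m",459,195)):
    W=np.load(f"{k}_wrist.npz");print(onz(W,u,v,.004))
for nm in("c","n"):
  for n,box in(("side",(205,155,240,185)),("scene",(240,148,268,170)),("wrist",(425,205,450,235))):
    if nm=="n" and n!="side":continue
    C=np.load(f"{nm}_{n}.npz");i=C["color"].astype(int);m=((i[...,1]-i[...,0]>3)&(i[...,1]>70)).astype(np.uint8)
    M=np.zeros_like(m);M[box[1]:box[3],box[0]:box[2]]=m[box[1]:box[3],box[0]:box[2]]
    cs,_=cv2.findContours(M,0,2)
    if cs:
        c=max(cs,key=cv2.contourArea);e=cv2.fitEllipse(c) if len(c)>=5 else None;print(nm,n,e,cv2.contourArea(c)); 
        if e: print(onz(C,*e[0],.25))
E
```

```text
lens [0.58779105 0.10828255 0.25      ]
[0.60624704 0.11134478 0.25      ] 9.420724126115235
[0.60643375 0.11075423 0.25      ] 7.552304256743685
[0.60662068 0.11016294 0.25      ] 5.702830915760578
ring [0.61436274 0.11098431 0.25      ] 5.805767870627023
((482.5, 203.2857208251953), (1.0, 11026.640625), 180.0) 2.0
lens fit [0.59191138 0.11418181 0.25      ]
base [0.63875756 0.11373948 0.004     ]
[0.63723129 0.11551415 0.004     ]
[0.63816455 0.11468786 0.004     ]
c side None 0.0
c scene ((252.88427734375, 159.06910705566406), (7.309991836547852, 8.25081729888916), 54.32989501953125) 43.5
[0.58846314 0.10898457 0.25      ]
c wrist ((435.93951416015625, 218.61087036132812), (9.870380401611328, 16.422863006591797), 7.03621244430542) 93.5
[0.58705696 0.10998742 0.25      ]
```

servo_tool(motion=[[[0.1, -0.3, 0.3, 0.14, 0.21, -0.05], [0, 0, 0.7, 0, 0, 0], [0, 0, 0.7, 0, 0, 0], [0, 0, 0.5, 0, 0, 0], [0, 0, 0, 0, 0, 0]]])

```text
clock: 12.85
position: [0.4362, 0.1089, 0.4253]
ee_rot: [0.998, 0.065, -0.003, 0.001]
ft_force: [-0.3, 0.5, -0.6]
grip_width: 0.134
```

```bash
python3 go.py .4362 .1124 .4139 7.3
```

```text
pos [0.4362 0.1089 0.4253] yaw 7.51 z [-0.0065 -0.0024 -1.    ] F [-0.3  0.5 -0.6] w 0.134 t 12.85 v 0.034
shift units [ 0.01 -0.07  0.23] turn units [0.02 0.08 0.04]
```

servo_tool(motion=[[[0, -0.05, 0.2, 0, 0.08, 0.04], [0, 0, 0, 0, 0, 0], [0, 0, 0, 0, 0, 0]]])

```text
clock: 13.15
position: [0.436, 0.1115, 0.4158]
ee_rot: [0.998, 0.064, 0.001, 0.001]
ft_force: [-0.1, 0.3, -1.0]
grip_width: 0.132
```

```bash
python3 go.py .4362 .1124 .4139 7.3;python3 - <<'E'
from h import *
for n in["wrist","side","scene"]:
    c=cams.camera(n);np.savez(f"q_{n}.npz",**c);cv2.imwrite(f"pics/q_{n}.png",c["color"][:,:,::-1])
crop(np.load("q_wrist.npz"),230,160,340,260,5,"pics/q1.png")
crop(np.load("q_scene.npz"),220,140,310,220,6,"pics/q3.png")
crop(np.load("q_side.npz"),200,130,310,240,5,"pics/q2.png")
E
```

```text
pos [0.436  0.1115 0.4158] yaw 7.29 z [ 0.0013 -0.0014 -1.    ] F [-0.1  0.3 -1. ] w 0.132 t 13.15 v 0.006
shift units [ 0.01 -0.02  0.04] turn units [ 0.02 -0.01 -0.  ]
```

View pics/q1.png

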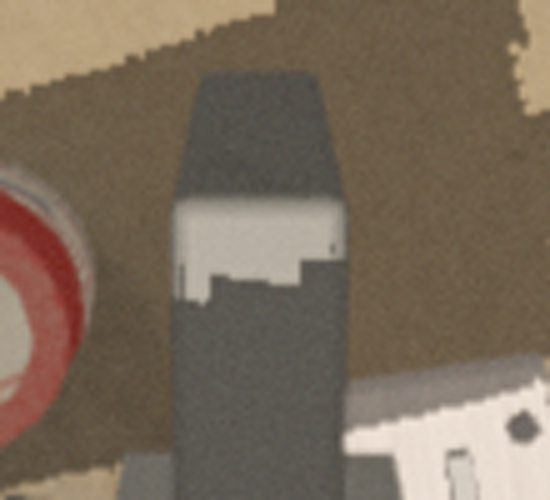

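View pics/q2.png

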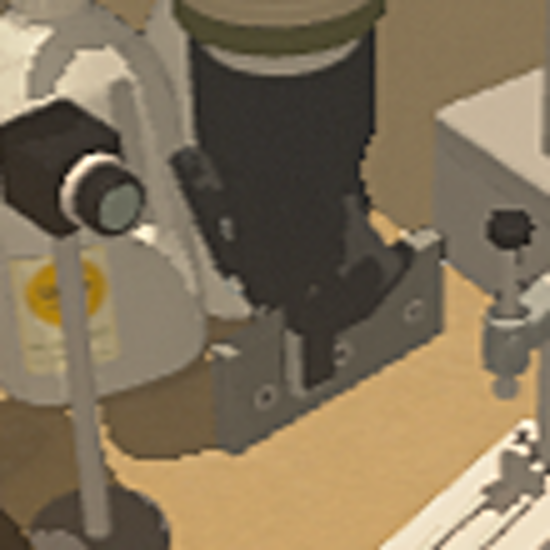

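View pics/q3.png

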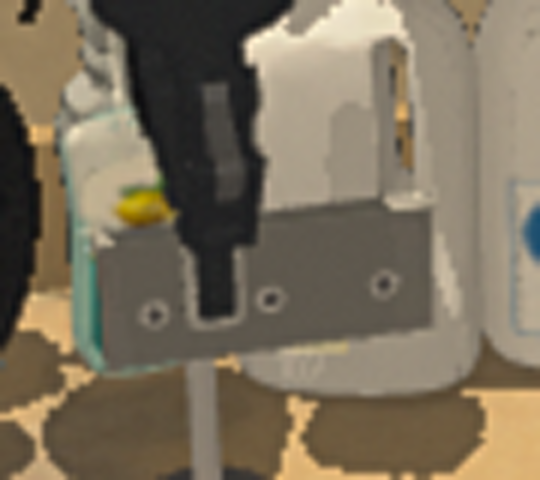

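```bash
python3 - <<'E'
from h import *
o=status.get_obs();p=np.array(o["position"]);M=R.from_quat(o["ee_rot"]).as_matrix()
X=M[:,0];Y=-M[:,1];Z=-M[:,2]
C=p-Z*.1639-Y*.0235;print("pred centre",C.round(4),"want .4392 .0891 .25; err lens frame",)
for n,off,s in(("scene",(220,140),6),("side",(200,130),5),("wrist",(230,160),5)):
    c=np.load(f"q_{n}.npz")
    for nm,(a,b,h) in dict(TL=(-1,1,1),TR=(-1,-1,1),BR=(-1,-1,-1),BL=(-1,1,-1),TLb=(1,1,1),BLb=(1,1,-1)).items():
        q=proj(c,C+X*.006*a+Y*.065*b+Z*.028*h);print(n,nm,((q-off)*s).round(0),end=" ")
    print()
print("scene-side tri BR",tri([ray(np.load("q_scene.npz"),220+433/6,140+328/6),ray(np.load("q_side.npz"),200+443/5,130+328/5)]),C-X*.006-Y*.065-Z*.028)
E
```

```text
pred centre [0.4392 0.088  0.2519] want .4392 .0891 .25; err lens frame
scene TL [101. 244.] scene TR [438. 201.] scene BR [439. 326.] scene BL [112. 371.] scene TLb [ 96. 229.] scene BLb [107. 355.] 
side TL [228. 352.] side TR [446. 228.] side BR [445. 327.] side BL [234. 453.] side TLb [209. 340.] side BLb [216. 441.] 
wrist TL [184. 228.] wrist TR [ 201. 1678.] wrist BR [ 216. 1164.] wrist BL [208.  89.] wrist TLb [366. 228.] wrist BLb [330.  89.] 
scene-side tri BR [0.44018299 0.02489093 0.22470889] [0.4415666  0.02272543 0.22402341]
```

servo_tool(motion=[[[0, 0, 0, 0, 0, 0], [0, 0, 0, 0, 0, 0], [0, 0, 0, 0, 0, 0]]])

```text
clock: 13.6
position: [0.4363, 0.1115, 0.417]
ee_rot: [0.998, 0.064, 0.002, 0.0]
ft_force: [-0.1, 0.7, -0.5]
grip_width: 0.131
```

```bash
python3 go.py .4362 .1115 .4145 7.3; python3 -c "
from h import *
c=cams.camera('side');cv2.imwrite('pics/z.png',c['color'][:,:,::-1])"
```

```text
pos [0.4363 0.1115 0.417 ] yaw 7.28 z [ 3.1e-03 -3.0e-04 -1.0e+00] F [-0.1  0.7 -0.5] w 0.131 t 13.6 v 0.004
shift units [-0.   -0.    0.05] turn units [ 0.01 -0.04 -0.  ]
```

View pics/z.png

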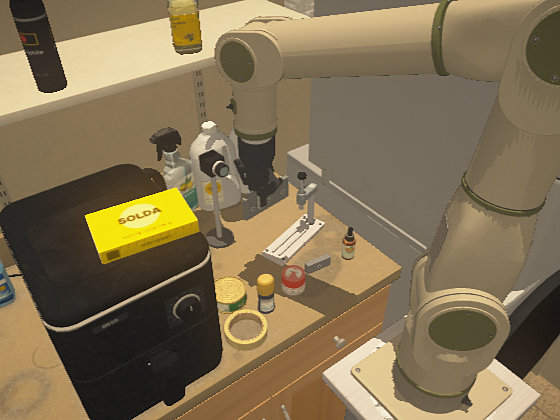

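servo_tool(motion=[[[0, 0, 0.07, 0, 0, 0]]])

```text
clock: 13.75
position: [0.4365, 0.1115, 0.4138]
ee_rot: [0.998, 0.063, 0.002, 0.0]
ft_force: [0.0, 0.3, -0.7]
grip_width: 0.129
```

```bash
python3 -c "
from h import *
cams.camera('side');cams.camera('side');cams.camera('side');cams.camera('wrist');cams.camera('wrist');cams.camera('wrist')"; python3 go.py .4362 .1115 .4145 7.3
```

```text
pos [0.4363 0.1115 0.4135] yaw 7.28 z [ 3.1e-03 -3.0e-04 -1.0e+00] F [ 0.2  0.1 -0.9] w 0.136 t 14.05 v 0.002
shift units [-0.   -0.   -0.02] turn units [ 0.01 -0.04 -0.  ]
```

```bash
python3 -c "
from workcell import order
print(order.hand_in())"; python3 go.py
```

```text
the job is handed in; nothing more can be done
None
the job is handed in; nothing more can be done
```

The strip has been gauged, drawn out and is being held in front of the inspection camera. I handed the job in at about 14 s on the robot's clock.

- **Gauge:** I pressed the knob with shut fingers to about 31–33 mm of travel and held it for about 0.9 s. That makes the reading roughly 6–8 mm, worked out from fingertip height and a 5.4 N push, since the gauge itself can't be read out. The side picture showed the foot on the strip, and a later one showed the knob fully up again.
- **Taking it out:** I gripped the strip about 22 mm from its middle, raised it about 7 mm, drew it out about 67 mm, then lifted it.
- **Final pose:** By the arm's pose and the scene, side and wrist pictures, the strip's centre is within about 2 mm of the view point at (0.439, 0.089, 0.25) m.
    - Its tilt is about 0.2°.
    - Its yaw matches my estimate of the lens axis, 7.3°.
    - The arm was still, and the bystanders look unmoved in the last side picture.

**Uncertainties:**
- The camera's direction is only known to about 1–2°, because my separate estimates of it ran from 5.8° to 8°; one poorly seen edge of its housing, which I dropped, gave 0.6°.
- The pictures put the strip about 1.5 mm further along its length than the arm's pose did. I allowed for this in the final placing.
- After those pictures I lowered the arm about 2 mm to correct its height. I checked that move by the arm's pose only.

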